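Clean the wheels of a model freight car under the machine's guard

TASK

Clean the wheels of the tall closed boxcar in the wheel-cleaning machine: lift the machine's hinged guard right back onto its open stop and let go of it, set the boxcar gently, upright and centred lengthwise on the cleaning bed, then lower the guard gently until it is fully shut over the car. Only with the guard shut, press the spring pedal fully down to its stop, hold it there for a good second and let it come up again. Do not let the guard fall or slam against either stop, and leave everything else where it is.

Things in the scene. Friction and masses are not known exactly. Their poses are not given: they have to be found in the camera images.
- cleaner: wheel-cleaning machine, fixed: flat grey base 145 (x) x 225 (y) x 20 mm. Origin under the centre of the base; its x points away from the robot side towards the guard's hinge, its y along the bed.
- bed (a point): centre of the cleaning bed, on its surface 24 mm above the table: an aluminium strip 60 (x) x 170 (y) mm on the base with black rollers flush in it. The car stands on it lengthwise along y (either way round). Axes as the machine's.
- cover (a joint): angle of the guard, a grey sheet-metal hood 116 deep (x) x 200 wide (y) x 66 mm high, 0.28 kg, open underneath, 3 mm walls, that shuts over the bed; hinged along y at its far lower edge. 0 = shut on its stop, 1.75 = open, tipped back past upright onto its back stop, where it stays by its weight; in between it falls one way or the other if let go (it tips over at about 0.8). Starts shut.
- cover_hinge (a point): middle of the guard's hinge line, 60 mm beyond the bed's centre along the machine's x and 20.5 mm above the table; axes turn with the guard.
- cover_handle (a point): middle of the guard's handle: a steel bar of 10 mm diameter along y, 90 mm clear between its two end arms, 42 mm in front of the hood's front face (37 mm clear gap). In the guard's frame it lies 158 mm in front of (-x) and 36 mm above the hinge line, so 56 mm above the table when shut, and about 170 mm above it and 63 mm beyond the hinge when open. Its axes turn with the guard.
- pedal (a joint): angle of the spring pedal: 0 = up, 0.20 = fully down on its stop; it springs back. Needs about 5 N to start and 9 N at the stop, at the pad. It is a steel plate 98 (x) x 64 (y) mm hinged at its far (+x) edge on a low fixed stand 125 x 90 mm to the right of the machine.
- pedal_pad (a point): press point in the middle of the front part of the pedal's ribbed rubber pad (55 x 56 mm), on its upper surface, 72 mm in front of the hinge, about 44 mm above the table when up and 30 mm when down.
- boxcar: model boxcar, loose, 0.1 to 0.22 kg: tall closed box body 150 (x, length) x 36 (y, width) mm with a flat grey roof and doors in the sides, 50 mm high over all; below 12 mm are the narrower wheel trucks. Origin under its centre at wheel-bottom height; z up. Starts on one of the two stub tracks of the storage board (board 12 mm high, tracks 100 mm apart).
- hopper: model hopper car, loose, a bystander: open on top with sloping end sheets, 145 x 36 mm, 40 mm high; stands on the other stub track. Origin under its centre; leave alone.
- shed: loose bystander: model wooden shed 90 x 65 mm, 65 mm high. Origin under its centre.
- oil: loose bystander: small bottle, 34 mm diameter, 75 mm high. Origin under its centre.
- pine: loose bystander: model tree 120 mm high on a disc of 56 mm. Origin under its centre.
- mug: loose bystander: white mug, 80 mm diameter, 90 mm high. Origin under its centre.
- tray: loose bystander: grey parts tray 100 x 130 x 30 mm. Origin under its centre.
- driver: loose bystander: screwdriver 150 mm long lying on the table. Origin under its middle.

How it is judged:
By the outcome, as a careful person would: the job done as asked, in the order asked, and still so for the second after the job is handed in, with the robot touching nothing.
It also fails if it takes over 72 s, if anything falls off the work surface, if the arm or the gripper's body presses on something with over 40 N, if the wrist force passes 120 N, or if a joint passes its speed limit or range.

ROBOT

A 7-joint arm with a two-finger parallel gripper is mounted at the origin on the work surface. World frame = base frame: x ahead of the robot, y to its left, z up, the work surface at z = 0. Lengths are in m, angles in rad, forces in N, time in s.
With the tool pointing down it reaches from about 0.425 to 0.925 m from the base axis. Payload 6.8 kg.
Tool frame: the origin (TCP) lies midway between the tips of the shut fingers; the grasp point (between the pads) lies 19 mm behind it; z points along the fingers, y is the line along which they close (so a half turn about z gives the same grasp; the last joint's range is limited). The gripper opens to 85 mm and grips with 20 to 120 N. Pads are 22 mm wide; open, the fingers measure 114 mm over their backs; the gripper's body (76 mm by 85 mm) begins 54 mm behind the grasp point. The pads swing forward as they close: fully open they stand 13 mm farther back than shut.
Start: joints at [1.211, 0.477, 0.022, 1.555, -0.011, 1.109, -0.083], TCP at [0.168, -0.654, 0.231] pointing down, gripper open.
Joint ranges: [-2.96, 2.96], [-0.34, 2.1], [-1.41, 1.46], [0.24, 2.44], [-1.37, 4.51], [0.17, 1.92], [-2.96, 2.96]. Speed limits (rad/s): [2.39, 2.39, 3.14, 3.14, 3.14, 3.14, 3.14].

INTERFACE

Orientations are given as a unit quaternion [x, y, z, w].
In Python, from cell import * gives the robot as it stands. The module is installed in compiled form; this text tells all that it offers.
- The arm moves only by the tool apply_moves, never from a script. Its argument "increments" is a list of rows, each a list of 4 numbers: the shift along the world's x, y, z in units of 40 mm (1.0 is 40 mm), then the turn about the world's z in units of 5 degrees (1.0 is 5 degrees). In form: [[dx, dy, dz, roll], ...]. A call has 1 to 10 rows; each row is the pose to reach, as a shift and turn from the pose commanded when the call began; what a row does not reach only later rows make up. A row lasts 1/12 s, in which the tool goes at most 41.7 mm and 7.16 degrees, less where a joint would pass 70% of its speed; a pose out of reach is approached as far as the arm can. A call with a gripper value outside its range is refused whole. "gripper" is the opening, from 0 (shut) to 1 (fully open), set as the call begins (left out, the last holds). The fingers move at their own pace and stop on an object; "grip_force" is the grip in N (left out, the last holds). Time passes only in rows, so rows that repeat a pose let the fingers close. It gives the time, the measured TCP pose, the force, the opening and the grip force at its end, in the units of the state.
- read_state(): the state, without advancing time (a new reading comes with each control period).
- capture(name): name is "scene" or "top" or "wrist"; returns the picture (420x560x3 uint8, blue, green, red); there is no depth.
- get_calibration(name): a dict with "camera_matrix" (3x3 intrinsics, pixels), "world_to_cam" (4x4, takes a point from world to camera coordinates); the wrist camera has in their place "hand_eye" (4x4, takes a point from camera to tool coordinates, whose origin is the TCP and whose axes are the flange's). Camera axes: x right, y down, z forward; pixel columns grow to the right and rows downward; lengths in m; the calibration is good to about 2 mm. The wrist camera is an equidistant fisheye: a pixel r from the principal point sees the ray r / f radians off the axis. A picture is of the moment at which its call begins: read the wrist's pose just before it. get_calibration takes no time and is no camera call.
- hand_in(): hands the job in; it is judged then, once.
Trained networks look in the newest picture that a camera, given by its name, has taken for a name from the list of things; names that differ only in an ending like _2 or _b are one class to them, and where a whole thing is asked for, a point or a joint stands for the part that bears it (a point fixed in the world has none). Each returns a list of dicts, best first, with "confidence" (0 to 1); they miss things now and then, are a little off and sometimes report something else, mostly with a low value. They report only what shows in the picture. A call takes as long as a camera call.
- find_in(camera, thing): "point" ([x, y, z] in m, in the coordinates of the camera as it stood for that picture, good to about 4 mm: the middle of the surface that is visible of it).
The state is a dict: "clock": time; "qpos": joint angles; "joint_vel": joint speeds; "joint_torque": joint torques, N m; "ee_pos": TCP position; "tool_rot": TCP orientation; "force": force on the tool from outside, world axes, zero at the start; "moment": the same for the moment, N m; "width": opening from 0.0 (shut) to 1.0 (fully open); "grasp_force": force on a finger pad.
Only numpy, scipy, OpenCV 4.12 (cv2) and the standard library are available. Lean on these libraries where they do the work, as an engineer would, in place of code of your own. Each camera call takes 0.05 s, during which the arm holds its last target. There are 200 camera calls.

## Working session

There is one attempt and no reset: what is moved stays moved. The work goes in short steps, Python scripts to look and compute and a tool call to move; the robot and the scene stay as the last step left them, time stands still between calls to the robot, and variables do not carry over. Pictures are saved under pics/ and viewed, at most 14 in all, crops included, and the job is handed in when it is done.

Besides the shell and the picture viewer there is one more tool, called as name([rows], argument=value, ...), one row to a line, values as JSON. apply_moves: Moves the arm, as the interface text tells. Its arguments: {"type":"object","properties":{"increments":{"type":"array"},"gripper":{"type":"number"},"grip_force":{"type":"number"}},"required":["increments"]}

```bash
mkdir -p pics
cat > h.py <<'E'
from cell import *
import numpy as np, cv2
from scipy.spatial.transform import Rotation as R
def w2c(n): return np.array(get_calibration(n)["world_to_cam"])
def toworld(n,p):
    return (np.linalg.inv(w2c(n))@np.r_[p,1])[:3]
def project(n,P):
    c=get_calibration(n);P=np.atleast_2d(P)
    q=(w2c(n)@np.c_[P,np.ones(len(P))].T)[:3]
    u=np.array(c["camera_matrix"])@q
    return (u[:2]/u[2]).T
def pix2plane(n,uv,z):
    c=get_calibration(n);T=np.linalg.inv(w2c(n))
    d=T[:3,:3]@np.linalg.inv(np.array(c["camera_matrix"]))@np.r_[uv,1]
    o=T[:3,3];return o+d*(z-o[2])/d[2]
E
python3 - <<'E'
from h import *
s=capture("scene");t=capture("top")
cv2.imwrite("pics/s0.png",s);cv2.imwrite("pics/t0.png",t)
st=read_state();print(st["clock"],st["ee_pos"],st["tool_rot"],st["width"],st["force"])
for n in ["scene","top"]:
  for k in ["cleaner","cover","cover_handle","pedal_pad","boxcar","hopper","shed","oil","pine","mug","tray","driver"]:
    r=find_in(n,k)
    print(n,k,[(np.round(toworld(n,d["point"]),3).tolist(),round(d["confidence"],2)) for d in r[:2]])
E
```

```text
0.1 [ 0.16802192 -0.65320543  0.23043212] [ 9.92085704e-01  1.25559902e-01 -1.67037428e-04 -7.98848848e-04] 0.9991889995096206 [-0.34678177 -0.70590641 -0.46817244]
scene cleaner [([0.609, -0.042, 0.067], 0.82)]
scene cover [([0.603, -0.044, 0.086], 0.81), ([0.523, -0.285, 0.036], 0.6)]
scene cover_handle [([0.608, -0.045, 0.089], 0.6), ([0.257, -0.319, 0.018], 0.58)]
scene pedal_pad [([0.524, -0.282, 0.04], 0.97), ([0.605, -0.045, 0.086], 0.7)]
scene boxcar [([0.479, 0.368, 0.059], 0.92)]
scene hopper [([0.458, 0.279, 0.036], 0.61)]
scene shed [([0.751, 0.196, 0.047], 0.67)]
scene oil [([0.405, 0.111, 0.038], 0.69)]
scene pine [([0.286, 0.32, 0.045], 0.85)]
scene mug [([0.713, 0.369, 0.061], 0.59), ([0.472, 0.369, 0.063], 0.21)]
scene tray [([0.257, -0.322, 0.017], 0.92), ([0.46, 0.278, 0.034], 0.32)]
scene driver [([0.399, -0.007, 0.022], 0.6)]
top cleaner [([0.554, -0.051, 0.086], 0.73)]
top cover [([0.56, -0.052, 0.09], 0.94), ([0.718, 0.203, 0.055], 0.7)]
top cover_handle [([0.56, -0.052, 0.088], 0.8)]
top pedal_pad [([0.517, -0.286, 0.04], 0.56)]
top boxcar [([0.443, 0.376, 0.064], 0.73)]
top hopper [([0.457, 0.279, 0.032], 0.63)]
top shed [([0.717, 0.199, 0.05], 0.57), ([0.457, 0.281, 0.031], 0.43)]
top oil [([0.386, 0.111, 0.054], 0.49)]
top pine [([0.27, 0.312, 0.052], 0.59), ([0.55, -0.052, 0.086], 0.21)]
top mug [([0.549, -0.052, 0.089], 0.62), ([0.56, -0.052, 0.089], 0.62)]
top tray [([0.271, -0.316, 0.002], 0.55), ([0.696, 0.374, 0.045], 0.41)]
top driver [([0.402, -0.031, 0.022], 0.72), ([0.557, -0.054, 0.087], 0.5)]
```

View pics/s0.png

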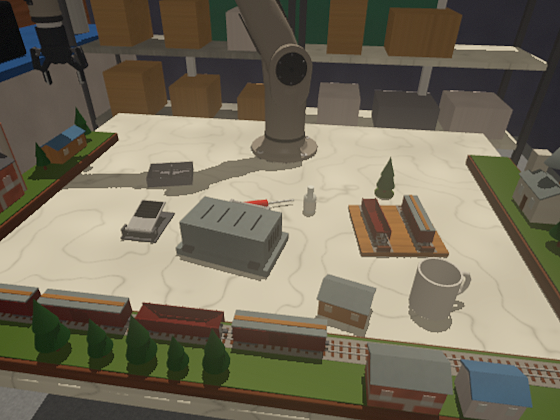

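View pics/t0.png

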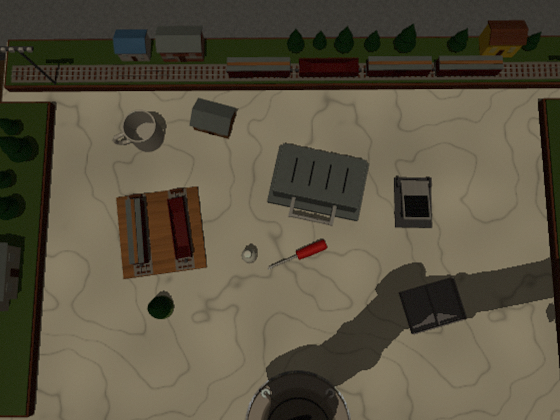

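The scene view shows the machine (232,235), pedal (148,218) and boxcar on the right-hand stub (417,222). The top view puts the handle at (313,212), pedal (412,202), boxcar (137,230) and hopper (180,227). The machine is turned about -8°.

Run:
```python
from h import *
np.set_printoptions(precision=4,suppress=True)
print(get_calibration("wrist"))
p=lambda u,z:pix2plane("top",u,z)
print("handle",p((313,215),.056))
for u in [(282,145),(368,158),(358,218),(268,205)]: print("hood",p(u,.0865))
print("pad",p((415,207),.04))
for u in [(137,196),(141,264)]: print("car ends",p(u,.062))
```

```text
{'camera_matrix': array([[325.1923,   0.    , 280.8742],
       [  0.    , 325.1923, 204.0169],
       [  0.    ,   0.    ,   1.    ]]), 'hand_eye': array([[-0.0004, -0.9617, -0.2743,  0.0692],
       [ 1.    , -0.0001, -0.0011,  0.    ],
       [ 0.001 , -0.2743,  0.9617, -0.1421],
       [ 0.    ,  0.    ,  0.    ,  1.    ]])}
handle [ 0.4802 -0.0381  0.056 ]
hood [0.6413 0.0336 0.0865]
hood [ 0.6089 -0.1661  0.0865]
hood [ 0.4682 -0.1395  0.0865]
hood [0.4993 0.066  0.0865]
pad [ 0.5006 -0.2811  0.04  ]
car ends [0.5265 0.3752 0.062 ]
car ends [0.3671 0.3594 0.062 ]
```

apply_moves([
  [0.7,1.0,0.3,1],
  [1.4,2,0.6,2.5],
  [2.1,3,1,4],
  [2.8,4,1,5.4],
  [3.5,5,1,6.8],
  [4.2,6,1,8.2],
  [4.9,7,1,9.6],
  [5.5,8,1,11],
  [5.9,9,1,12.4],
  [6.1,10,1,13.5],
])

```text
clock: 2.13
ee_pos: [0.3921, -0.3065, 0.2716]
tool_rot: [0.753, 0.658, 0.0, 0.001]
force: [0.4, 0.3, -0.2]
width: 0.997
grasp_force: 0.0
```

apply_moves([
  [0.2,1,0,0],
  [0.4,2,0,0],
  [0.6,3,0,0],
  [0.8,4,0,0],
  [0.8,4.5,0,0],
  [0.8,4.5,0,0],
  [0.8,4.5,0,0],
])

```text
clock: 2.72
ee_pos: [0.4229, -0.1273, 0.2715]
tool_rot: [0.754, 0.657, -0.0, 0.0]
force: [-0.6, -0.5, -0.4]
width: 0.999
grasp_force: 0.0
```

```bash
cat >> h.py <<'E'
def wpose():
    st=read_state();T=np.eye(4);T[:3,:3]=R.from_quat(st["tool_rot"]).as_matrix();T[:3,3]=st["ee_pos"]
    return T@np.array(get_calibration("wrist")["hand_eye"])
def wfind(k,T,n=2):
    return [(np.round((T@np.r_[d["point"],1])[:3],4).tolist(),round(d["confidence"],2)) for d in find_in("wrist",k)[:n]]
def wray(T,uv,z):
    K=np.array(get_calibration("wrist")["camera_matrix"])
    x=(uv[0]-K[0,2]);y=(uv[1]-K[1,2]);r=np.hypot(x,y);th=r/K[0,0]
    d=T[:3,:3]@np.r_[np.sin(th)*x/max(r,1e-9),np.sin(th)*y/max(r,1e-9),np.cos(th)]
    return T[:3,3]+d*(z-T[2,3])/d[2]
def wproj(T,P):
    K=np.array(get_calibration("wrist")["camera_matrix"])
    q=np.linalg.inv(T)@np.r_[P,1];r=np.hypot(q[0],q[1]);th=np.arctan2(r,q[2])
    return np.r_[K[0,2]+K[0,0]*th*q[0]/r,K[1,2]+K[1,1]*th*q[1]/r]
E
python3 - <<'E'
from h import *
st=read_state();print(st["clock"],st["ee_pos"],st["tool_rot"],st["qpos"],st["force"])
T=wpose();cv2.imwrite("pics/w0.png",cv2.resize(capture("wrist"),(784,588),interpolation=cv2.INTER_CUBIC))
np.save("w0.npy",T)
for k in ["cover_handle","cover","cleaner","driver"]: print(k,wfind(k,T))
E
```

```text
2.7167 [ 0.4228714  -0.12729788  0.27149694] [ 7.54180302e-01  6.56667244e-01 -3.54966556e-05  4.47814440e-04] [ 0.66380416  0.07945015 -0.53391488  2.00485093  0.04684478  1.06815055
 -0.029296  ] [-0.59240836 -0.52731876 -0.39357943]
cover_handle [([0.55, -0.0524, 0.084], 0.69)]
cover [([0.5561, -0.0546, 0.0864], 0.96)]
cleaner [([0.5434, -0.0553, 0.0887], 0.9)]
driver [([0.3984, -0.0303, 0.0233], 0.81)]
```

View pics/w0.png

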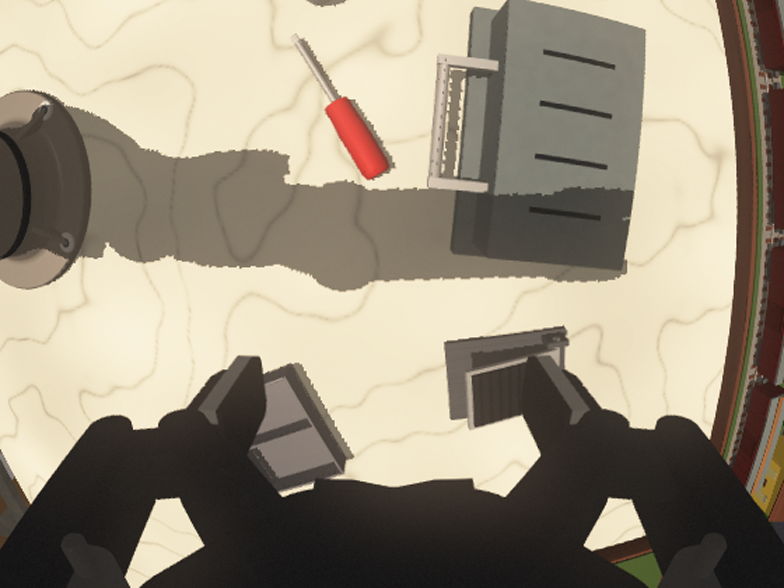

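The wrist view shows the handle bar from (439,60) to (434,184), the hood's front top edge from (509,5) to (488,255) and the pedal pad around (500,390), in 1.4x pixels.

Run:
```python
from h import *
np.set_printoptions(precision=4,suppress=True)
T=np.load("w0.npy");f=lambda u,z:wray(T,np.array(u)/1.4,z)
a,b=f((440,62),.056),f((434,184),.056);print("bar",a,b,(a+b)/2,np.degrees(np.arctan2(-(a-b)[0],(a-b)[1])))
for u in [(509,5),(488,255),(623,270),(645,30)]: print("hood",f(u,.0865))
for u in [(473,10),(450,252)]: print("hood bottom front?",f(u,.02))
```

```text
bar [0.4787 0.0141 0.056 ] [ 0.4609 -0.0818  0.056 ] [ 0.4698 -0.0338  0.056 ] -10.48329364140028
hood [0.5323 0.0487 0.0865]
hood [ 0.4923 -0.1369  0.0865]
hood [ 0.605  -0.1632  0.0865]
hood [0.6455 0.0302 0.0865]
hood bottom front? [0.5193 0.0672 0.02  ]
hood bottom front? [ 0.4706 -0.1456  0.02  ]
```

apply_moves([
  [0.4,0.8,0,-0.4],
  [0.8,1.6,-0.6,-0.82],
  [1.2,2.32,-1.5,-0.82],
  [1.2,2.32,-2.3,-0.82],
  [1.2,2.32,-3.04,-0.82],
  [1.2,2.32,-3.04,-0.82],
  [1.2,2.32,-3.04,-0.82],
], gripper=0.45)

```text
clock: 3.55
ee_pos: [0.4697, -0.036, 0.1488]
tool_rot: [0.778, 0.628, -0.001, -0.001]
force: [0.5, 0.1, 0.3]
width: 0.448
grasp_force: 0.0
```

Run:
```python
from h import *
st=read_state();print(st["clock"],st["ee_pos"],st["tool_rot"],st["width"],st["force"])
T=wpose();cv2.imwrite("pics/w1.png",cv2.resize(capture("wrist"),(784,588),interpolation=cv2.INTER_CUBIC))
np.save("w1.npy",T)
```

```text
3.55 [ 0.46974561 -0.03601715  0.14877841] [ 0.77840219  0.62776304 -0.00124795 -0.00142693] 0.4476293924060543 [0.50718038 0.13141061 0.26643157]
```

View pics/w1.png

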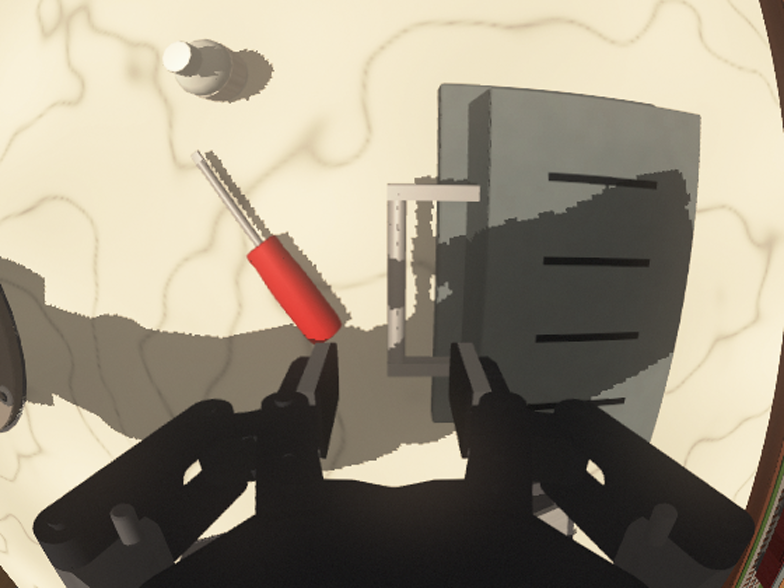

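The bar spans (397,190) to (397,368), parallel to the finger gap (336 to 450). The driver's red end is at (325,338), near the left finger, so I'll check that distance.

Run:
```python
from h import *
np.set_printoptions(precision=4,suppress=True)
T=np.load("w1.npy");f=lambda u,z:wray(T,np.array(u)/1.4,z)
a,b=f((396.5,190),.058),f((396.5,367),.058);print("bar",a,b,(a+b)/2,np.degrees(np.arctan2(-(a-b)[0],(a-b)[1])))
for u in [(489,90),(472,350),(700,115)]: print("hood",f(u,.0865))
a,b=f((488,90),.0865),f((472,350),.0865);print(np.degrees(np.arctan2(-(a-b)[0],(a-b)[1])))
print("driver",f((341,325),.012),f((322,341),.012))
th=2*np.arctan2(.62776,.7784);print(np.degrees(th)-90)
ty=np.array([np.cos(th-np.pi/2),np.sin(th-np.pi/2)])
p=np.array([.4697,-.036]);
for u in [(341,325),(322,341)]: print("driver along closing", (f(u,.012)[:2]-p)@ty, (f(u,.012)[:2]-p)@np.array([np.cos(th),np.sin(th)]))
print(wproj(T,[.4697,-.036,.1488])*1.4)
```

```text
bar [0.482  0.0163 0.058 ] [ 0.4613 -0.0799  0.058 ] [ 0.4716 -0.0318  0.058 ] -12.144820469756393
hood [0.5325 0.0548 0.0865]
hood [ 0.5025 -0.0654  0.0865]
hood [0.6458 0.0312 0.0865]
-13.803724068291139
driver [ 0.4274 -0.0645  0.012 ] [ 0.4119 -0.073   0.012 ]
-12.229395776893128
driver along closing -0.03534676611335161 -0.03683949771555983
driver along closing -0.0486571504994493 -0.048445334665240335
[394.0629 366.2771]
```

apply_moves([
  [0.05,0.1,-0.8,0],
  [0.05,0.1,-1.6,0],
  [0.05,0.1,-2.3,0],
  [0.05,0.1,-2.75,0],
  [0.05,0.1,-2.75,0],
  [0.05,0.1,-2.75,0],
])

```text
clock: 4.1
ee_pos: [0.4743, -0.0328, 0.043]
tool_rot: [0.779, 0.627, 0.0, 0.002]
force: [-9.1, -0.1, 18.3]
width: 0.453
grasp_force: 10.1
```

apply_moves([
  [0,0,0,0],
  [0,0,0,0],
  [0,0,0,0],
  [0,0,0,0],
  [0,0,0,0],
], gripper=0, grip_force=25)

```text
clock: 4.52
ee_pos: [0.4719, -0.0321, 0.0415]
tool_rot: [0.779, 0.628, -0.001, 0.0]
force: [-9.2, 1.0, 14.9]
width: 0.101
grasp_force: 24.6
```

Run:
```python
import numpy as np
a=np.radians(-12.2);c,s=np.cos(a),np.sin(a)
def off(t):
    x=-158*np.cos(t)+36*np.sin(t)+158; z=36*np.cos(t)+158*np.sin(t)-36
    return np.r_[x*c,x*s,z]/40
for t in np.r_[0.04,np.arange(.1,1.66,.1),1.7,1.72,1.735,1.75]: print(round(t,3),np.round(off(t),3).tolist())
```

```text
0.04 [0.038, -0.008, 0.157]
0.1 [0.107, -0.023, 0.39]
0.2 [0.252, -0.054, 0.767]
0.3 [0.432, -0.093, 1.127]
0.4 [0.647, -0.14, 1.467]
0.5 [0.894, -0.193, 1.784]
0.6 [1.171, -0.253, 2.073]
0.7 [1.475, -0.319, 2.333]
0.8 [1.802, -0.39, 2.561]
0.9 [2.15, -0.465, 2.754]
1.0 [2.515, -0.544, 2.91]
1.1 [2.894, -0.626, 3.029]
1.2 [3.282, -0.71, 3.108]
1.3 [3.676, -0.795, 3.147]
1.4 [4.071, -0.88, 3.145]
1.5 [4.465, -0.965, 3.104]
1.6 [4.853, -1.049, 3.022]
1.7 [5.231, -1.131, 2.901]
1.72 [5.305, -1.147, 2.872]
1.735 [5.36, -1.159, 2.85]
1.75 [5.415, -1.171, 2.826]
```

apply_moves([
  [0.01,0,0.08,0],
  [0.04,-0.01,0.2,0],
  [0.07,-0.015,0.3,0],
  [0.1,-0.02,0.39,0],
  [0.1,-0.02,0.39,0],
  [0.1,-0.02,0.39,0],
])

```text
clock: 5.02
ee_pos: [0.4755, -0.0328, 0.0558]
tool_rot: [0.778, 0.628, -0.001, -0.0]
force: [-5.9, 0.7, 1.2]
width: 0.104
grasp_force: 24.6
```

apply_moves([
  [0.06,-0.01,0.19,0],
  [0.15,-0.03,0.38,0],
  [0.33,-0.07,0.74,0],
  [0.54,-0.12,1.08,0],
  [0.79,-0.17,1.39,0],
  [1.06,-0.23,1.68,0],
  [1.37,-0.3,1.94,0],
  [1.7,-0.37,2.17,0],
  [1.7,-0.37,2.17,0],
  [1.7,-0.37,2.17,0],
])

```text
clock: 5.85
ee_pos: [0.5458, -0.048, 0.1462]
tool_rot: [0.779, 0.627, -0.0, 0.001]
force: [-14.0, -1.3, 20.6]
width: 0.098
grasp_force: 26.8
```

apply_moves([
  [-0.03,0,0.05,0],
  [0.14,-0.04,0.15,0],
  [0.32,-0.07,0.24,0],
  [0.68,-0.15,0.4,0],
  [1.06,-0.23,0.52,0],
  [1.45,-0.32,0.6,0],
  [1.84,-0.4,0.635,0],
  [2.24,-0.49,0.635,0],
  [2.24,-0.49,0.635,0],
  [2.24,-0.49,0.635,0],
])

```text
clock: 6.68
ee_pos: [0.6368, -0.0677, 0.1689]
tool_rot: [0.779, 0.628, 0.001, 0.001]
force: [-1.0, -4.0, 5.9]
width: 0.103
grasp_force: 26.2
```

apply_moves([
  [0.2,-0.04,-0.01,0],
  [0.4,-0.085,-0.04,0],
  [0.6,-0.13,-0.08,0],
  [0.78,-0.17,-0.12,0],
  [0.93,-0.2,-0.17,0],
  [1.06,-0.23,-0.21,0],
  [1.14,-0.245,-0.235,0],
  [1.19,-0.255,-0.255,0],
  [1.22,-0.26,-0.265,0],
  [1.25,-0.27,-0.275,0],
])

```text
clock: 7.52
ee_pos: [0.6847, -0.0781, 0.1564]
tool_rot: [0.778, 0.628, -0.0, 0.0]
force: [1.1, -4.5, 5.2]
width: 0.102
grasp_force: 26.9
```

apply_moves([
  [0.015,-0.003,-0.005,0],
  [0.03,-0.006,-0.01,0],
  [0.045,-0.01,-0.02,0],
  [0.06,-0.013,-0.025,0],
  [0.075,-0.016,-0.03,0],
  [0.09,-0.02,-0.04,0],
  [0.1,-0.022,-0.045,0],
  [0.1,-0.022,-0.045,0],
  [0.1,-0.022,-0.045,0],
])

```text
clock: 8.27
ee_pos: [0.6884, -0.0789, 0.1548]
tool_rot: [0.778, 0.628, -0.0, 0.0]
force: [0.7, -5.1, 5.9]
width: 0.102
grasp_force: 27.1
```

apply_moves([
  [0.015,-0.003,-0.007,0],
  [0.03,-0.006,-0.015,0],
  [0.045,-0.01,-0.022,0],
  [0.06,-0.013,-0.03,0],
  [0.06,-0.013,-0.03,0],
  [0.06,-0.013,-0.03,0],
])

```text
clock: 8.77
ee_pos: [0.6885, -0.0789, 0.1546]
tool_rot: [0.778, 0.628, -0.002, -0.001]
force: [-11.4, -4.3, 17.3]
width: 0.1
grasp_force: 28.2
```

apply_moves([
  [-0.03,0.006,0.03,0],
  [-0.03,0.006,0.03,0],
])

```text
clock: 8.93
ee_pos: [0.6884, -0.0789, 0.1547]
tool_rot: [0.778, 0.628, -0.001, -0.0]
force: [-4.3, -3.4, 7.5]
width: 0.102
grasp_force: 27.3
```

apply_moves([
  [0,0,0,0],
  [0,0,0,0],
  [0,0,0,0],
  [0,0,0,0],
  [0,0,0.3,0],
  [0,0,0.8,0],
  [0,0,1.4,0],
  [0,0,2.0,0],
  [0,0,2.0,0],
], gripper=0.35)

```text
clock: 9.68
ee_pos: [0.6924, -0.0777, 0.2413]
tool_rot: [0.778, 0.628, 0.004, 0.003]
force: [0.7, 0.3, 1.3]
width: 0.348
grasp_force: 0.0
```

Run:
```python
from h import *
st=read_state();print(st["clock"],st["ee_pos"],st["tool_rot"],st["width"],st["force"],st["qpos"])
cv2.imwrite("pics/s1.png",capture("scene"));capture("top")
for n in ["scene","top"]:
  print([(np.round(toworld(n,d["point"]),3).tolist(),round(d["confidence"],2)) for d in find_in(n,"boxcar")])
```

```text
9.6833 [ 0.69242018 -0.07767777  0.24130415] [0.77802698 0.62821428 0.00365162 0.00273854] 0.34793024495392316 [0.66757217 0.34183251 1.31916629] [ 0.37211229  0.55426702 -0.5265861   1.46447409  0.28929209  1.19113844
 -0.40659688]
[([0.476, 0.368, 0.058], 0.82)]
[([0.442, 0.373, 0.065], 0.96), ([0.694, 0.375, 0.046], 0.44)]
```

View pics/s1.png

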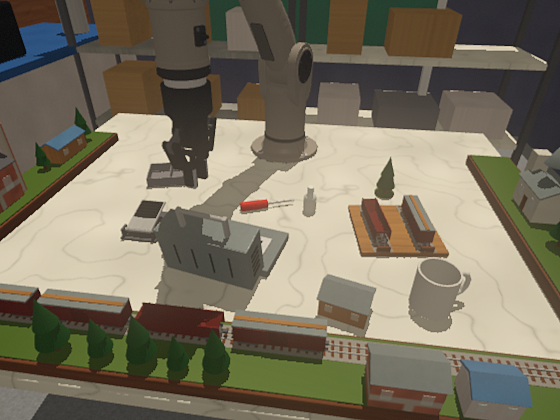

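apply_moves([
  [-0.3,0.7,0.4,-1.4],
  [-0.8,1.5,0.4,-2.8],
  [-1.3,2.4,0.4,-4.2],
  [-1.8,3.3,0.4,-5.6],
  [-2.3,4.2,0.4,-7],
  [-2.8,5.1,0.4,-8.4],
  [-3.3,6,0.4,-9.8],
  [-3.8,6.9,0.4,-11.2],
  [-4.3,7.8,0.4,-12.6],
  [-4.8,8.7,0.4,-14],
], gripper=0.7)

```text
clock: 10.72
ee_pos: [0.4986, 0.2656, 0.2496]
tool_rot: [0.997, 0.073, -0.001, 0.0]
force: [0.7, 0.1, -0.1]
width: 0.699
grasp_force: 0.0
```

apply_moves([
  [-0.5,0.9,0,-0.4],
  [-1,1.8,-0.3,-0.4],
  [-1.45,2.55,-0.6,-0.4],
  [-1.45,2.55,-1,-0.4],
  [-1.45,2.55,-1.2,-0.4],
  [-1.45,2.55,-1.2,-0.4],
])

```text
clock: 11.22
ee_pos: [0.4413, 0.3647, 0.1997]
tool_rot: [0.998, 0.058, -0.002, 0.002]
force: [-0.2, -0.8, 0.4]
width: 0.701
grasp_force: 0.0
```

Run:
```python
from h import *
st=read_state();print(st["clock"],st["ee_pos"],st["tool_rot"],st["width"],st["force"],st["qpos"])
T=wpose();cv2.imwrite("pics/w2.png",cv2.resize(capture("wrist"),(784,588),interpolation=cv2.INTER_CUBIC))
np.save("w2.npy",T)
print(wfind("boxcar",T))
```

```text
11.2167 [0.44128931 0.36468964 0.19969804] [ 0.99829105  0.05836764 -0.00209229  0.00195687] 0.7008872105721429 [-0.18347915 -0.77199362  0.36614273] [-0.42103476  0.38698636 -0.47939788  1.80803415  0.20765298  1.00229564
 -2.43764526]
[([0.4504, 0.3768, 0.059], 0.86)]
```

View pics/w2.png

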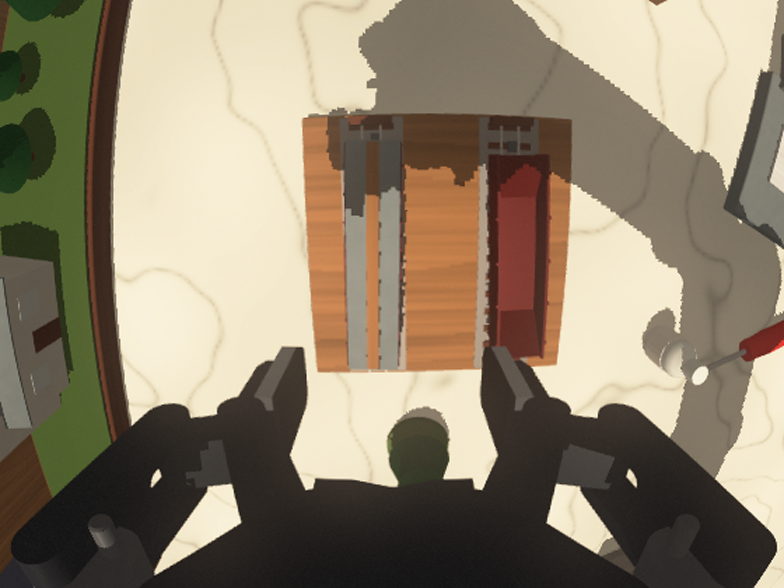

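The boxcar's grey roof, with an orange stripe, has corners at about (345,140), (401,142), (348,369) and (398,369). The hopper is red at (518,260). The finger gap's centre is near column 394.

Run:
```python
from h import *
np.set_printoptions(precision=4,suppress=True)
T=np.load("w2.npy")
for z in (.062,.066):
  f=lambda u:wray(T,np.array(u)/1.4,z)
  P=np.array([f(u) for u in [(345,140),(402,142),(348,369),(400,369)]]);print(P, P.mean(0))
  d=(P[0]+P[1]-P[2]-P[3])/2;print(np.linalg.norm(d),np.degrees(np.arctan2(d[1],d[0])))
print(np.degrees(2*np.arctan2(.05837,.99829)))
im=cv2.imread("pics/w2.png")
cv2.imwrite("pics/w2c.png",cv2.resize(im[110:390,290:430],(400,800),interpolation=cv2.INTER_CUBIC)[:, :][0:800:1][:600+200] if 0 else cv2.resize(im[110:390,290:430],(300,600)))
```

```text
[[0.518  0.4028 0.062 ]
 [0.5205 0.3683 0.062 ]
 [0.3675 0.387  0.062 ]
 [0.3718 0.3516 0.062 ]] [0.4444 0.3775 0.062 ]
0.150500412494064 6.2013903420373415
[[0.5179 0.4024 0.066 ]
 [0.5203 0.3684 0.066 ]
 [0.3695 0.3868 0.066 ]
 [0.3737 0.352  0.066 ]] [0.4454 0.3774 0.066 ]
0.1483461040286835 6.201390342037349
6.692546835500217
```

View pics/w2c.png

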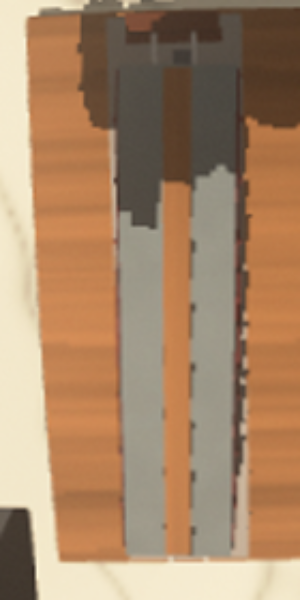

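apply_moves([
  [0.08,0.32,-0.7,-0.1],
  [0.08,0.32,-1.5,-0.1],
  [0.08,0.32,-2.3,-0.1],
  [0.08,0.32,-3.1,-0.1],
  [0.08,0.32,-3.7,-0.1],
  [0.08,0.32,-4.05,-0.1],
  [0.08,0.32,-4.19,-0.1],
  [0.08,0.32,-4.19,-0.1],
  [0.08,0.32,-4.19,-0.1],
])

```text
clock: 12.07
ee_pos: [0.4468, 0.3797, 0.0363]
tool_rot: [0.999, 0.053, 0.001, -0.001]
force: [-0.2, -0.4, -0.0]
width: 0.702
grasp_force: 0.0
```

apply_moves([
  [0,0,0,0],
  [0,0,0,0],
  [0,0,0,0],
  [0,0,0,0],
  [0,0,0,0],
  [0,0,0,0],
], gripper=0.2, grip_force=30)

```text
clock: 12.57
ee_pos: [0.4466, 0.38, 0.0367]
tool_rot: [0.999, 0.054, 0.001, -0.001]
force: [-0.0, -1.4, 6.4]
width: 0.414
grasp_force: 31.2
```

apply_moves([
  [0,0,0.15,0],
  [0,0,0.4,0],
  [0,0,0.9,0],
  [0,0,1.5,0],
  [0,0,2.1,0],
  [0,-0.3,2.6,0],
  [0.1,-0.8,2.8,0.5],
  [0.2,-1.4,2.8,1.5],
  [0.4,-2.0,2.8,2.6],
  [0.6,-2.7,2.8,3.8],
])

```text
clock: 13.4
ee_pos: [0.4695, 0.2712, 0.1483]
tool_rot: [0.975, 0.221, 0.001, -0.0]
force: [1.0, 0.4, -1.0]
width: 0.416
grasp_force: 30.3
```

apply_moves([
  [0.2,-0.7,0,1.2],
  [0.45,-1.4,0,2.4],
  [0.7,-2.1,0,3.6],
  [0.95,-2.8,0,4.8],
  [1.2,-3.5,0,6],
  [1.45,-4.2,0,7.2],
  [1.7,-4.9,0,8.4],
  [1.95,-5.6,0,9.6],
  [2.2,-6.3,0,10.52],
  [2.4,-7,0,10.52],
])

```text
clock: 14.23
ee_pos: [0.5661, -0.0104, 0.1479]
tool_rot: [0.777, 0.629, 0.0, 0.0]
force: [1.3, 0.6, -1.0]
width: 0.411
grasp_force: 30.3
```

apply_moves([
  [0.05,-0.5,0,0],
  [0.05,-0.9,0,0],
  [0.05,-1.1,0,0],
  [0.05,-1.1,-0.3,0],
  [0.05,-1.1,-0.6,0],
  [0.05,-1.1,-0.8,0],
  [0.05,-1.1,-0.8,0],
  [0.05,-1.1,-0.8,0],
])

```text
clock: 14.9
ee_pos: [0.5669, -0.0512, 0.114]
tool_rot: [0.778, 0.629, -0.001, -0.001]
force: [-0.4, -0.1, -1.2]
width: 0.407
grasp_force: 30.3
```

Run:
```python
from h import *
st=read_state();print(st["clock"],st["ee_pos"],st["tool_rot"],st["width"],st["force"],st["qpos"],np.degrees(2*np.arctan2(st["tool_rot"][1],st["tool_rot"][0])))
T=wpose();cv2.imwrite("pics/w3.png",cv2.resize(capture("wrist"),(784,588),interpolation=cv2.INTER_CUBIC))
np.save("w3.npy",T)
```

```text
14.9 [ 0.56689726 -0.05118471  0.11404311] [ 7.77637903e-01  6.28711503e-01 -5.14307110e-04 -9.34892693e-04] 0.40662863732782645 [-0.37699477 -0.07387241 -1.18200949] [ 0.45897493  0.52038718 -0.62028517  1.88046919  0.38812353  0.86510708
 -0.56664239] 77.91029952329842
```

View pics/w3.png

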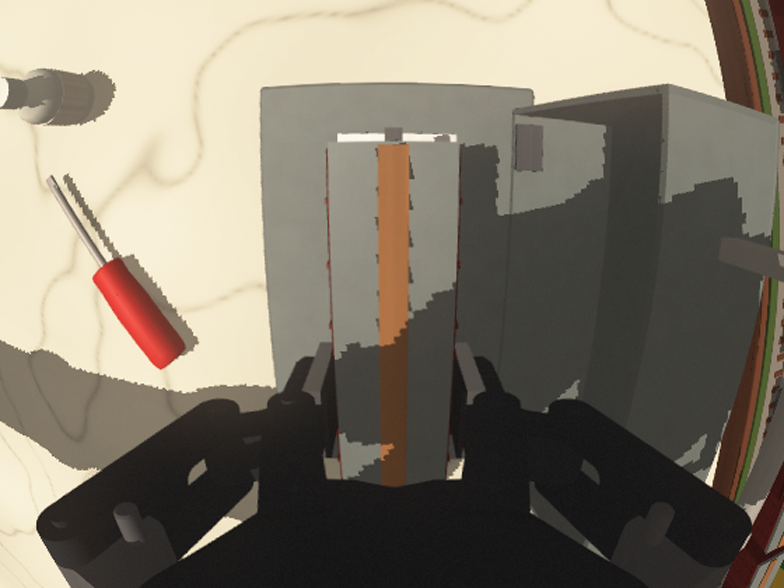

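The wrist view shows the car held square over the bed: roof end at row 142 (columns 328 to 461), white bed end at row 134 (338 to 457), and base end corners at (262,88) and (533,90).

Run:
```python
from h import *
np.set_printoptions(precision=4,suppress=True)
T=np.load("w3.npy");a=np.radians(-12.2)
ex=np.array([np.cos(a),np.sin(a)]);ey=np.array([-ex[1],ex[0]])
B=np.array([.568,-.0543]);t=np.array([.5669,-.0512])
def m(u,z):
    p=wray(T,np.array(u)/1.4,z)[:2]; return (p-B)@np.c_[ex,ey]*1000
print("tcp",(t-B)@np.c_[ex,ey]*1000)
print("base corners",m((262,88),.02),m((533,90),.02))
print("bed end",m((338,134),.024),m((457,134),.024))
for z in (.137,.1395,.142): print("car end",m((328,142),z),m((461,142),z))
```

```text
tcp [-1.7303  2.7975]
base corners [-71.2468 112.4649] [ 70.7357 111.9004]
bed end [-30.328   85.5835] [29.6559 85.7863]
car end [-19.024   76.9305] [15.4628 76.9972]
car end [-18.6604  76.827 ] [15.1027 76.8923]
car end [-18.2968  76.7235] [14.7425 76.7874]
```

apply_moves([
  [0.035,-0.055,-0.3,0],
  [0.035,-0.055,-0.7,0],
  [0.035,-0.055,-1.0,0],
  [0.035,-0.055,-1.25,0],
  [0.035,-0.055,-1.4,0],
  [0.035,-0.055,-1.48,0],
  [0.035,-0.055,-1.5,0],
  [0.035,-0.055,-1.5,0],
])

```text
clock: 15.62
ee_pos: [0.5693, -0.0548, 0.0551]
tool_rot: [0.778, 0.628, 0.0, 0.0]
force: [0.1, -0.1, -2.5]
width: 0.409
grasp_force: 30.3
```

apply_moves([
  [0,0,-0.02,0],
  [0,0,-0.04,0],
  [0,0,-0.06,0],
  [0,0,-0.08,0],
  [0,0,-0.08,0],
])

```text
clock: 16.03
ee_pos: [0.569, -0.055, 0.0518]
tool_rot: [0.778, 0.628, 0.0, 0.0]
force: [0.5, -0.2, -1.4]
width: 0.417
grasp_force: 30.3
```

apply_moves([
  [0,0.02,-0.02,0],
  [0,0.02,-0.04,0],
  [0,0.02,-0.06,0],
  [0,0.02,-0.08,0],
  [0,0.02,-0.08,0],
])

```text
clock: 16.45
ee_pos: [0.569, -0.0542, 0.0487]
tool_rot: [0.778, 0.628, -0.0, 0.0]
force: [-1.8, 0.1, 0.4]
width: 0.414
grasp_force: 30.5
```

Nearly touching; step on down in small increments.

apply_moves([
  [0,0,-0.015,0],
  [0,0,-0.03,0],
  [0,0,-0.03,0],
])

```text
clock: 16.7
ee_pos: [0.5691, -0.0542, 0.0487]
tool_rot: [0.778, 0.628, -0.0, 0.0]
force: [-5.4, -1.2, 13.1]
width: 0.417
grasp_force: 32.1
```

apply_moves([
  [0,0,0.02,0],
  [0,0,0.025,0],
])

```text
clock: 16.87
ee_pos: [0.5692, -0.0542, 0.0488]
tool_rot: [0.778, 0.628, 0.0, 0.0]
force: [-0.9, 0.0, 2.9]
width: 0.416
grasp_force: 30.9
```

apply_moves([
  [0,0,0,0],
  [0,0,0,0],
  [0,0,0,0],
  [0,0,0,0],
  [0,0,0.2,0],
  [0,0,0.6,0],
  [0,0,1.2,0],
  [0,0,1.9,0],
  [0,0,2.4,0],
  [0,0,2.4,0],
], gripper=0.6)

```text
clock: 17.7
ee_pos: [0.5719, -0.0537, 0.1493]
tool_rot: [0.778, 0.628, 0.003, 0.003]
force: [1.0, -0.1, -0.2]
width: 0.599
grasp_force: 0.0
```

Run:
```python
from h import *
st=read_state();print(st["clock"],st["ee_pos"],st["tool_rot"],st["width"],st["force"])
T=wpose();cv2.imwrite("pics/w4.png",cv2.resize(capture("wrist"),(784,588),interpolation=cv2.INTER_CUBIC))
np.save("w4.npy",T)
```

```text
17.7 [ 0.57194149 -0.05373547  0.1493313 ] [0.77836799 0.62779663 0.00283038 0.00257804] 0.5987232312288644 [ 1.0305827  -0.06205108 -0.21101841]
```

View pics/w4.png

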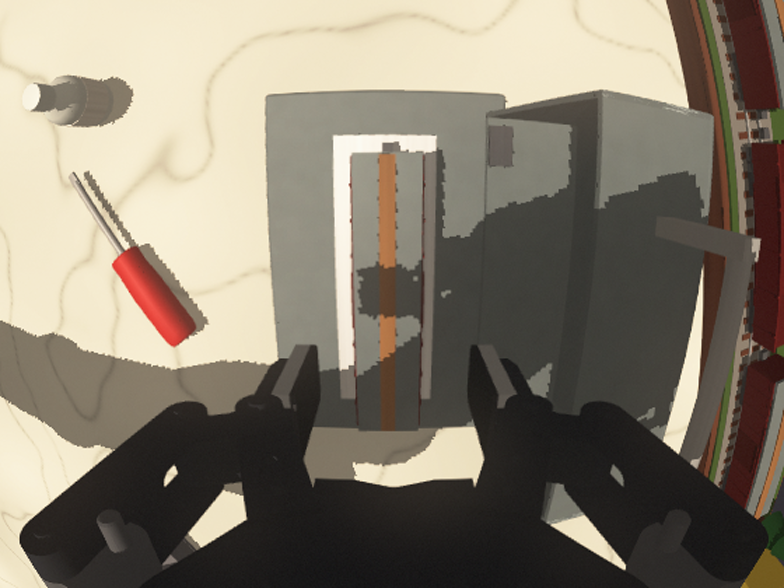

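The car stands upright on the bed, with its roof from row 153 to row 430 (columns 351 to 425) and the bed from row 136 to about row 398.

Run:
```python
from h import *
np.set_printoptions(precision=2,suppress=True)
T=np.load("w4.npy");a=np.radians(-12.2)
ex=np.array([np.cos(a),np.sin(a)]);ey=np.array([-ex[1],ex[0]])
B=np.array([.568,-.0543])
def m(u,z):
    p=wray(T,np.array(u)/1.4,z)[:2]; return (p-B)@np.c_[ex,ey]*1000
print("base corners",m((266,96),.02),m((505,96),.02))
print("bed",m((333,136),.024),m((436,136),.024),m((341,398),.024))
print("car far",m((351,153),.074),m((424,153),.074),"near",m((358,430),.074),m((419,430),.074))
def off(t):
    x=-158*np.cos(t)+36*np.sin(t)+158; z=36*np.cos(t)+158*np.sin(t)-36
    return np.array([x*ex[0],x*ex[1],z])/40
for t in [1.75,1.73,1.7,1.65,1.6,1.5,1.4,1.3,1.2,1.1,1,.9,.8,.7,.6,.5,.4,.3,.25,.2,.15,.1,.07,.05,.03,.01,0]: print(t,np.round(off(t)-off(1.75),3).tolist())
```

```text
base corners [-71.93 112.05] [ 71.09 111.36]
bed [-30.72  85.28] [29.05 85.  ] [-31.08 -83.65]
car far [-16.01  74.15] [18.45 74.04] near [-16.18 -75.99] [ 18.41 -76.07]
1.75 [0.0, 0.0, 0.0]
1.73 [-0.073, 0.016, 0.031]
1.7 [-0.184, 0.04, 0.075]
1.65 [-0.371, 0.08, 0.14]
1.6 [-0.562, 0.121, 0.196]
1.5 [-0.949, 0.205, 0.277]
1.4 [-1.343, 0.29, 0.319]
1.3 [-1.739, 0.376, 0.32]
1.2 [-2.133, 0.461, 0.281]
1.1 [-2.521, 0.545, 0.202]
1 [-2.9, 0.627, 0.084]
0.9 [-3.265, 0.706, -0.073]
0.8 [-3.613, 0.781, -0.266]
0.7 [-3.94, 0.852, -0.493]
0.6 [-4.244, 0.917, -0.753]
0.5 [-4.52, 0.977, -1.043]
0.4 [-4.767, 1.031, -1.359]
0.3 [-4.982, 1.077, -1.699]
0.25 [-5.077, 1.098, -1.877]
0.2 [-5.163, 1.116, -2.06]
0.15 [-5.24, 1.133, -2.246]
0.1 [-5.307, 1.148, -2.436]
0.07 [-5.344, 1.155, -2.552]
0.05 [-5.366, 1.16, -2.63]
0.03 [-5.386, 1.165, -2.708]
0.01 [-5.406, 1.169, -2.787]
0 [-5.415, 1.171, -2.826]
```

apply_moves([
  [0,0,0.9,0],
  [0,0,1.8,0],
  [0,0,2.5,0],
  [0.8,-0.16,2.5,0],
  [1.7,-0.36,2.5,0],
  [2.5,-0.55,2.5,0],
  [2.9,-0.63,2.5,0],
  [2.9,-0.63,2.3,0],
  [2.9,-0.63,2.3,0],
  [2.9,-0.63,2.3,0],
], gripper=0.35)

```text
clock: 18.58
ee_pos: [0.6834, -0.0788, 0.2347]
tool_rot: [0.778, 0.628, -0.001, -0.001]
force: [0.5, -0.1, 0.4]
width: 0.352
grasp_force: 0.0
```

apply_moves([
  [0.1,0,-0.5,0],
  [0.12,0,-1.0,0],
  [0.12,0,-1.5,0],
  [0.12,0,-1.8,0],
  [0.12,0,-1.95,0],
  [0.12,0,-2.0,0],
  [0.12,0,-2.0,0],
  [0.12,0,-2.0,0],
])

```text
clock: 19.25
ee_pos: [0.6904, -0.0792, 0.1577]
tool_rot: [0.778, 0.628, 0.001, 0.001]
force: [-0.8, -0.9, 0.1]
width: 0.351
grasp_force: 0.0
```

apply_moves([
  [0,0,0,0],
  [0,0,0,0],
  [0,0,0,0],
  [0,0,0,0],
], gripper=0, grip_force=25)

```text
clock: 19.58
ee_pos: [0.6885, -0.0789, 0.1576]
tool_rot: [0.778, 0.628, -0.001, -0.001]
force: [-7.5, 0.3, 6.7]
width: 0.102
grasp_force: 24.9
```

apply_moves([
  [-0.09,0.016,0.05,0],
  [-0.2,0.04,0.09,0],
  [-0.39,0.08,0.155,0],
  [-0.58,0.12,0.21,0],
  [-0.97,0.205,0.29,0],
  [-1.36,0.29,0.335,0],
  [-1.76,0.375,0.335,0],
  [-2.15,0.46,0.3,0],
  [-2.15,0.46,0.3,0],
  [-2.15,0.46,0.3,0],
])

```text
clock: 20.42
ee_pos: [0.6034, -0.0603, 0.1701]
tool_rot: [0.778, 0.628, 0.001, 0.001]
force: [-0.4, 1.7, 5.5]
width: 0.109
grasp_force: 25.4
```

apply_moves([
  [-0.2,0.04,-0.02,0],
  [-0.39,0.08,-0.06,0],
  [-0.77,0.165,-0.18,0],
  [-1.13,0.245,-0.335,0],
  [-1.48,0.32,-0.53,0],
  [-1.81,0.39,-0.755,0],
  [-2.11,0.455,-1.015,0],
  [-2.11,0.455,-1.015,0],
  [-2.11,0.455,-1.015,0],
])

```text
clock: 21.17
ee_pos: [0.5175, -0.042, 0.1274]
tool_rot: [0.778, 0.628, -0.001, -0.001]
force: [-3.4, 4.3, 3.3]
width: 0.101
grasp_force: 25.7
```

apply_moves([
  [-0.14,0.03,-0.145,0],
  [-0.28,0.06,-0.29,0],
  [-0.4,0.087,-0.45,0],
  [-0.52,0.114,-0.605,0],
  [-0.63,0.137,-0.775,0],
  [-0.74,0.16,-0.945,0],
  [-0.83,0.18,-1.125,0],
  [-0.92,0.2,-1.305,0],
  [-0.97,0.21,-1.42,0],
  [-0.995,0.216,-1.49,0],
])

```text
clock: 22.0
ee_pos: [0.4792, -0.0337, 0.0677]
tool_rot: [0.778, 0.628, -0.0, -0.0]
force: [-2.2, 4.7, 1.7]
width: 0.106
grasp_force: 26.7
```

apply_moves([
  [-0.02,0.005,-0.06,0],
  [-0.04,0.01,-0.12,0],
  [-0.06,0.013,-0.18,0],
  [-0.08,0.017,-0.24,0],
  [-0.1,0.021,-0.3,0],
  [-0.113,0.024,-0.34,0],
  [-0.125,0.027,-0.38,0],
  [-0.125,0.027,-0.38,0],
  [-0.125,0.027,-0.38,0],
])

```text
clock: 22.75
ee_pos: [0.4743, -0.0326, 0.0528]
tool_rot: [0.778, 0.628, -0.0, -0.0]
force: [-3.2, 5.5, 1.2]
width: 0.101
grasp_force: 26.8
```

apply_moves([
  [-0.01,0.002,-0.025,0],
  [-0.015,0.004,-0.05,0],
  [-0.02,0.005,-0.075,0],
  [-0.025,0.006,-0.1,0],
  [-0.03,0.007,-0.125,0],
  [-0.035,0.008,-0.15,0],
  [-0.04,0.009,-0.175,0],
  [-0.045,0.01,-0.19,0],
  [-0.045,0.01,-0.19,0],
])

```text
clock: 23.5
ee_pos: [0.4724, -0.0322, 0.0451]
tool_rot: [0.778, 0.628, -0.0, -0.001]
force: [-1.9, 5.0, -0.0]
width: 0.101
grasp_force: 26.9
```

apply_moves([
  [0,0,-0.015,0],
  [0,0,-0.03,0],
  [0,0,-0.045,0],
  [0,0,-0.045,0],
])

```text
clock: 23.83
ee_pos: [0.472, -0.0321, 0.0432]
tool_rot: [0.778, 0.628, -0.001, -0.001]
force: [-3.7, 5.7, 0.4]
width: 0.101
grasp_force: 26.9
```

apply_moves([
  [0,0,-0.015,0],
  [0,0,-0.03,0],
  [0,0,-0.045,0],
  [0,0,-0.06,0],
  [0,0,-0.06,0],
])

```text
clock: 24.25
ee_pos: [0.4719, -0.0321, 0.0425]
tool_rot: [0.778, 0.628, -0.001, -0.0]
force: [-10.6, 5.9, 25.5]
width: 0.104
grasp_force: 29.4
```

apply_moves([
  [0,0,0.03,0],
  [0,0,0.05,0],
  [0,0,0.05,0],
])

```text
clock: 24.5
ee_pos: [0.4719, -0.0321, 0.0431]
tool_rot: [0.778, 0.628, -0.001, -0.001]
force: [-3.8, 6.4, -0.0]
width: 0.103
grasp_force: 27.1
```

apply_moves([
  [0,0,0,0],
  [0,0,0,0],
  [0,0,0,0],
  [0,0,0.1,0],
  [0,0,0.4,0],
  [0,0,0.9,0],
  [0,0,1.6,0],
  [0,0,2.4,0],
  [0,0,3,0],
  [0,0,3,0],
], gripper=0.28)

```text
clock: 25.33
ee_pos: [0.4761, -0.0324, 0.1688]
tool_rot: [0.778, 0.628, 0.003, 0.003]
force: [0.3, -0.3, 0.2]
width: 0.282
grasp_force: 0.0
```

apply_moves([
  [0.1,-0.9,0.5,0],
  [0.3,-1.8,0.5,0],
  [0.45,-2.7,0.5,0],
  [0.6,-3.6,0.5,0],
  [0.7,-4.4,0.5,0],
  [0.7,-4.4,0.5,0],
], gripper=0)

```text
clock: 25.83
ee_pos: [0.5003, -0.2169, 0.1833]
tool_rot: [0.781, 0.624, -0.001, 0.001]
force: [-0.9, -0.4, 0.2]
width: -0.002
grasp_force: 0.0
```

Run:
```python
from h import *
st=read_state();print(st["clock"],st["ee_pos"],st["tool_rot"],st["width"],st["force"])
T=wpose();w=capture("wrist");np.save("w5.npy",T);s=capture("scene")
print(wfind("pedal_pad",T),wfind("pedal",T))
print([(np.round(toworld("scene",d["point"]),3).tolist(),round(d["confidence"],2)) for d in find_in("scene","cover")])
cv2.imwrite("pics/w5.png",np.hstack([cv2.resize(w,(560,420))[:, :400],s[100:520,100:320] if 0 else np.vstack([s[180:290,120:320],np.zeros((310,200,3),np.uint8)])]))
```

```text
25.8333 [ 0.500308   -0.21691823  0.18326279] [ 0.78146293  0.62394984 -0.0008854   0.00122536] -0.0015554823764253255 [-0.93259917 -0.44383709  0.17749711]
[([0.5303, -0.2733, 0.0371], 0.83), ([0.5543, -0.1094, 0.0881], 0.49)] [([0.5314, -0.2716, 0.0329], 0.85)]
[([0.605, -0.045, 0.086], 0.76)]
```

View pics/w5.png

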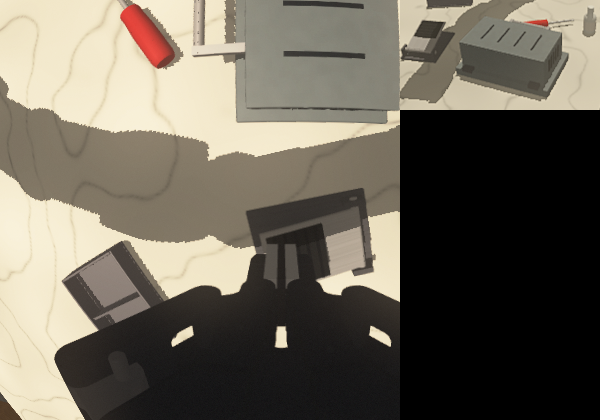

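Run:
```python
from h import *
np.set_printoptions(precision=4,suppress=True)
T=np.load("w5.npy")
print("stand",[wray(T,u,.012)[:2] for u in [(247,212),(362,189),(374,258)]])
print("plate",[wray(T,u,.044)[:2] for u in [(263,240)]],[wray(T,u,.04)[:2] for u in [(354,207),(366,263)]])
T=np.load("w0.npy")
print("w0 plate front",[wray(T,np.array(u)/1.4,.044)[:2] for u in [(467,374),(474,428)]],"stand",[wray(T,np.array(u)/1.4,.012)[:2] for u in [(445,343),(453,419),(565,327)]])
t=cv2.imread("pics/t0.png");c=cv2.resize(t[165:240,380:450],(560,600),interpolation=cv2.INTER_CUBIC)
cv2.imwrite("pics/tc.png",c)
```

```text
stand [array([ 0.4601, -0.2371]), array([ 0.5788, -0.2393]), array([ 0.5811, -0.319 ])]
plate [array([ 0.4734, -0.2579])] [array([ 0.5629, -0.2465]), array([ 0.5665, -0.3072])]
w0 plate front [array([ 0.4726, -0.255 ]), array([ 0.4754, -0.316 ])] stand [array([ 0.4575, -0.2352]), array([ 0.4578, -0.3229]), array([ 0.5792, -0.2374])]
```

View pics/tc.png

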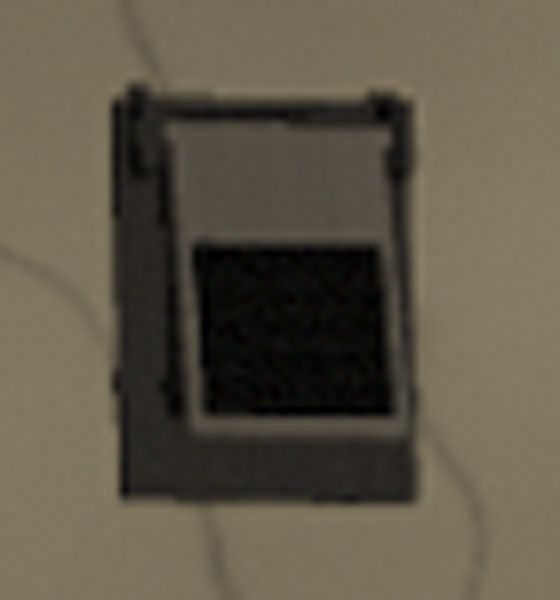

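The crop shows the black pad (195 to 395, 245 to 412) on the plate, with its front edge at row 430. That puts the press point at about (0.500, -0.285).

apply_moves([
  [0,-0.8,0,0],
  [0,-1.68,0,0],
  [0,-1.7,-0.7,0],
  [0,-1.7,-1.5,0],
  [0,-1.7,-2.2,0],
  [0,-1.7,-2.8,0],
  [0,-1.7,-3.1,0],
  [0,-1.7,-3.25,0],
  [0,-1.7,-3.25,0],
])

```text
clock: 26.83
ee_pos: [0.5007, -0.2755, 0.0527]
tool_rot: [0.778, 0.628, -0.0, -0.001]
force: [0.2, 0.1, 0.4]
width: -0.002
grasp_force: 0.0
```

apply_moves([
  [0,0,-0.05,0],
  [0,0,-0.1,0],
  [0,0,-0.15,0],
  [0,0,-0.2,0],
  [0,0,-0.25,0],
  [0,0,-0.3,0],
  [0,0,-0.35,0],
  [0,0,-0.4,0],
  [0,0,-0.45,0],
  [0,0,-0.45,0],
])

```text
clock: 27.67
ee_pos: [0.5002, -0.277, 0.0354]
tool_rot: [0.779, 0.628, -0.001, -0.0]
force: [-4.5, -0.2, 7.2]
width: 0.004
grasp_force: 3.6
```

apply_moves([
  [0,0,-0.03,0],
  [0,0,-0.06,0],
  [0,0,-0.09,0],
  [0,0,-0.12,0],
  [0,0,-0.15,0],
  [0,0,-0.18,0],
  [0,0,-0.18,0],
])

```text
clock: 28.25
ee_pos: [0.4996, -0.2771, 0.0301]
tool_rot: [0.779, 0.627, -0.002, -0.0]
force: [-10.4, 2.8, 24.6]
width: 0.002
grasp_force: 12.5
```

apply_moves([
  [0,0,-0.01,0],
  [0,0,-0.01,0],
  [0,0,-0.01,0],
  [0,0,-0.01,0],
  [0,0,-0.01,0],
  [0,0,-0.01,0],
  [0,0,-0.01,0],
  [0,0,-0.01,0],
  [0,0,-0.01,0],
  [0,0,-0.01,0],
])

```text
clock: 29.08
ee_pos: [0.4996, -0.2771, 0.03]
tool_rot: [0.779, 0.627, -0.002, -0.0]
force: [-11.9, 3.5, 28.2]
width: 0.002
grasp_force: 14.2
```

apply_moves([
  [0,0,0,0],
  [0,0,0,0],
  [0,0,0,0],
  [0,0,0,0],
  [0,0,0,0],
  [0,0,0,0],
  [0,0,0,0],
  [0,0,0,0],
])

```text
clock: 29.75
ee_pos: [0.4996, -0.2771, 0.03]
tool_rot: [0.779, 0.627, -0.002, -0.0]
force: [-12.3, 3.6, 28.5]
width: -0.001
grasp_force: 14.2
```

apply_moves([
  [0,0,0.1,0],
  [0,0,0.2,0],
  [0,0,0.35,0],
  [0,0,0.5,0],
  [0,0,0.8,0],
  [0,0,1.4,0],
  [0,0,2.2,0],
  [0,0,3,0],
  [0,0,3.5,0],
  [0,0,3.5,0],
])

```text
clock: 30.58
ee_pos: [0.5032, -0.2774, 0.1727]
tool_rot: [0.778, 0.628, 0.001, 0.003]
force: [1.3, -0.1, 0.2]
width: -0.001
grasp_force: 0.0
```

Run:
```python
from h import *
st=read_state();print(st["clock"],st["ee_pos"],st["force"])
s=capture("scene");t=capture("top")
cv2.imwrite("pics/end.png",np.vstack([cv2.resize(s[150:360,100:460],(514,300)),cv2.resize(t[100:310,100:460],(514,300))]))
```

```text
30.5833 [ 0.50320447 -0.27742164  0.17268644] [ 1.2876647  -0.05383781  0.15080488]
```

View pics/end.png

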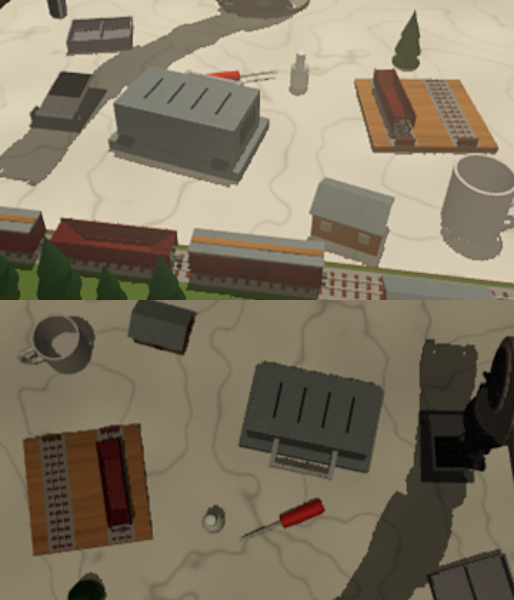

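The guard is shut over the car, the pedal is up, and the bystanders are where they were.

```bash
python3 -c "
from cell import *
print(hand_in())"
```

```text
the job is handed in; nothing more can be done
None
```

The job is handed in at about 31 s of the 72 s allowed: the boxcar is within about 1.5 mm of the bed's centre lengthwise, the guard is shut over it, the pedal was held on its stop for about 1.5 s and let up, and nothing else looks moved in the final pictures.

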